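# Twist a stuck end plug out of a drawing tube

## Task

The grey tapered end plug is stuck in the mouth of the cardboard drawing tube that leans in its plywood stand. Twist the plug about a sixth of a turn, either way, by its bar grip to break it free, pull it out along the tube, and stand it upright on its foot, grip up, in the large compartment of the black pen tray. Leave the mug and the tape roll where they are.

Things in the scene. Friction and masses are not known exactly. Their poses are not given: they have to be found in the camera images.
- tube_stand: plywood stand, fixed; a cardboard tube 76 mm thick, 165 mm long leans in it. Origin: centre of the underside of its 170 x 130 x 12 mm base, z up. The tube's axis lies in the stand's x-z plane, 35 degrees from vertical; its open top leans to the stand's -x, roughly to the robot: out of the tube is (-0.574, 0, 0.819) in the stand's frame.
- mouth (a point): centre of the tube's upper rim, at (-45, 0, 185) mm in the stand's frame; axes as the stand's. Inside are two lips (at the stand's +y and -y) that catch two lugs on the plug's taper: a straight pull gives only 2 mm. Once the plug is twisted 45 to 135 degrees about its axis, either way (60 is good), it slides out along the tube almost without force.
- plug: loose grey plastic plug, about 120 g, 95 mm long. Origin under its foot's centre; z along it to the grip. Flat foot 30 (x) x 36 (y) mm, z 0 to 12 mm; taper 48 to 54 mm thick to z 46; flange 80 mm across, z 46 to 54, at first on the tube's rim; bar grip 18 mm thick (x), 60 long (y), z 54 to 95. At first z is the tube's axis, y the stand's y (bar level across the tube).
- plug_grip (a point): point in the bar grip on the plug's axis, 78 mm above the foot's underside, 24 mm above the flange: middle for a grasp across the 18 mm. Axes as the plug's. Twisting needs about 0.3 N m all the way (the foot sits in a stiff seat that turns with it).
- plug_flange (a point): centre of the underside of the plug's flange, 46 mm above the foot's underside; coincides with mouth while seated. The foot is clear of the tube once this is 50 mm out along the axis.
- pen_tray: black open pen tray, fixed, 116 (x) x 216 (y) x 20 mm, walls and floor 2 mm. Origin: centre of its underside, 4 mm above the desk. A divider 16 mm high at y = -49 mm parts a small compartment (-y) from the large one, 112 x 154 mm inside, whose middle is at x = 0, y = +29 mm.
- mug: white mug, 92 mm wide, 127 mm with its handle, 95 mm high, loose; bystander. Origin under its middle.
- tape_roll: roll of masking tape lying flat, 96 mm across, 25 mm high, loose; bystander. Origin under its middle.

How it is judged:
On the way, in this order (a step that is already met when the one before it is completed fails the run):
1. the plug is twisted at least 35 degrees either way while it still sits in the mouth (flange within 12 mm of the rim's centre) (angle between the y axis of plug and the y axis of tube_stand, either way round above 0.61 rad and distance between plug_flange and mouth below 0.012 m), for 0.1 s.
2. the plug is pulled clear of the tube (flange at least 55 mm from the rim's centre) (distance between plug_flange and mouth above 0.055 m), for 0.1 s.
At the end, for the whole second after the job is handed in: The plug stands on its foot on the floor of the tray's large compartment (middle of the foot inside the compartment's walls, underside less than 8 mm above the tray's underside), grip up and within 0.15 rad of upright, at rest (x of plug in the frame of pen_tray between -0.05 and 0.05 m and y of plug in the frame of pen_tray between -0.045 and 0.1 m and z of plug in the frame of pen_tray between -0.002 and 0.008 m and angle between plug's own z axis and vertical below 0.15 rad and linear speed of plug below 0.02 m/s and angular speed of plug below 0.2 rad/s); the robot touches nothing.
It fails at once if the mug is moved more than 30 mm (distance of mug from where it was at the start of the episode above 0.03 m).
It fails at once if the tape roll is moved more than 30 mm (distance of tape_roll from where it was at the start of the episode above 0.03 m).
It also fails if it takes over 45 s, if anything falls off the work surface, if the arm or the gripper's body presses on something with over 40 N, if the wrist force passes 120 N, or if a joint passes its speed limit or range.

## Robot

A 6-joint arm with a two-finger parallel gripper is mounted at the origin on a cart in front of the work surface, level with it; the furniture and walls round the work are solid. World frame = base frame: x ahead of the robot, y to its left, z up, the work surface at z = 0. Lengths are in m, angles in rad, forces in N, time in s.
With the tool pointing down it reaches from about 0.325 to 0.925 m from the base axis. Payload 3.1 kg.
Tool frame: the origin (TCP) lies on the centre line of the jaws, within the pads' length; the fingertips stand 25 mm ahead of it and the grasp point (between the pads) lies 6 mm ahead of it (tip_extent is the z of the fingertips in the tool frame, in m); z points along the fingers, y is the line along which they close (so a half turn about z gives the same grasp; the last joint's range is limited). The gripper opens to 85 mm and grips with 20 to 120 N. Pads are 22 mm wide; open, the fingers measure 114 mm over their backs; the gripper's body (76 mm by 85 mm) begins 54 mm behind the grasp point. The pads swing forward as they close: fully open they stand 13 mm farther back than shut.
Start: joints at [-1.237, 0.217, 1.613, -0, 1.311, -0.112], TCP at [0.27, -0.564, 0.256] pointing down, gripper open.
Joint ranges: [-2.75, 2.75], [-0.78, 2.1], [0.31, 2.55], [-1.13, 4.27], [0.13, 2.63], [-2.58, 2.58]. Speed limits (rad/s): [2.79, 2.79, 3.14, 3.14, 3.14, 3.14].

## Interface

Orientations are given as a unit quaternion [w, x, y, z].
In Python, from plant import get_state, snapshot, camera_params, hand_in, tip_extent gives the robot as it stands.
- The arm moves only by the shell command python3 -m crank 'ROWS'. ROWS is JSON, a list of rows, each a list of 5 numbers: the closure, from -1 (fully open) to 1 (shut), so that 0 is half open, then the shift along the tool's x, y, z in m, then the turn about the tool's z in rad. A call has exactly 8 rows; each row shifts and turns the commanded pose from where the row before left it, along the tool's axes as they then stand; what a row does not reach is not made up. A row lasts 1/12 s, in which the tool goes at most 41.7 mm and 7.16 degrees, less where a joint would pass 70% of its speed; a pose out of reach is approached as far as the arm can. A call with a gripper value outside its range is refused whole. The fingers move at their own pace and stop on an object; the grip force is fixed at half the most. Time passes only in rows, so rows that do not move let the fingers close, or fill a call up. It gives the time, the measured TCP pose, the force, the opening and the grip force at its end, in the units of the state.
- get_state(): the state, without advancing time (a new reading comes with each control period).
- snapshot(name): name is "scene" or "top" or "wrist"; returns (picture, depth): 480x640x3 uint8, blue, green, red; 480x640 float32, m along the optical axis (not along the pixel's ray), 0 where there is no reading.
- camera_params(name): a dict with "K" (3x3 intrinsics, pixels), "D" ([k1, k2, p1, p2, k3] as OpenCV has them; the pictures are not rectified), "extrinsics" (4x4, takes a point from camera to world coordinates). Camera axes: x right, y down, z forward; pixel columns grow to the right and rows downward; lengths in m; the calibration is good to about 2 mm. A picture is of the moment at which its call begins: read the wrist's pose just before it. camera_params takes no time and is no camera call; for the wrist camera it gives the pose at the moment of the call.
- hand_in(): hands the job in; it is judged then, once.
The state is a dict: "clock": time; "joints": joint angles; "dq": joint speeds; "tau": joint torques, N m; "position": TCP position; "eef_rot": TCP orientation; "contact_force": force on the tool from outside, world axes, zero at the start; "wrist_torque": the same for the moment, N m; "gripper_width": opening from 0.0 (shut) to 1.0 (fully open); "gripper_force": force on a finger pad.
Only numpy, scipy, OpenCV 4.12 (cv2) and the standard library are available. Lean on these libraries where they do the work, as an engineer would, in place of code of your own. Each camera call takes 0.05 s, during which the arm holds its last target. There are 200 camera calls.

## Working session

There is one attempt and no reset: what is moved stays moved. The work goes in short steps, Python scripts to look and compute and a shell command to move; the robot and the scene stay as the last step left them, time stands still between calls to the robot, and variables do not carry over. Pictures are saved under pics/ and viewed, at most 11 in all, crops included, and the job is handed in when it is done.

```bash
ls; mkdir -p pics; python3 - <<'E'
from plant import *
import cv2,numpy as np
print(get_state(), tip_extent if not callable(tip_extent) else tip_extent())
for n in("scene","top"):
    p,d=snapshot(n);cv2.imwrite(f"pics/{n}0.png",p);np.save(f"pics/{n}0.npy",d)
    c=camera_params(n);print(n,np.round(c["K"],1).tolist(),c["D"],np.round(c["extrinsics"],3).tolist())
E
```

```text
pics
{'clock': 0.0, 'joints': array([-1.23718830e+00,  2.17780257e-01,  1.61492467e+00,  2.45784049e-05,
        1.31131354e+00, -1.12206945e-01]), 'dq': array([ 6.81641744e-04,  2.38418452e-04,  4.36198497e-04, -1.11256613e-03,
        3.90491518e-04, -2.03767463e-05]), 'tau': array([-1.47515351e-03, -3.96850383e+01, -3.03849721e+01, -2.02149990e-04,
        9.87262727e-03,  9.74214544e-06]), 'position': array([ 0.26926869, -0.56318239,  0.25495697]), 'eef_rot': array([-1.20679232e-03,  9.75258809e-01,  2.21062853e-01, -1.22193869e-04]), 'contact_force': array([ 0.95506132, -0.43192015, -0.21193426]), 'wrist_torque': array([ 0.04746086,  0.01853246, -0.0520546 ]), 'gripper_force': 0.0, 'gripper_width': 1.0012032038301057} 0.025
scene [[516.8, 0.0, 324.4], [0.0, 516.8, 238.6], [0.0, 0.0, 1.0]] [-0.13570306  0.          0.          0.          0.        ] [[-0.698, -0.536, 0.475, 0.119], [-0.716, 0.534, -0.449, 0.421], [-0.013, -0.653, -0.757, 0.847], [0.0, 0.0, 0.0, 1.0]]
top [[473.9, 0.0, 324.2], [0.0, 473.9, 238.9], [0.0, 0.0, 1.0]] [-0.09249402  0.          0.          0.          0.        ] [[-0.007, -0.997, 0.076, 0.455], [-1.0, 0.008, 0.012, -0.017], [-0.012, -0.076, -0.997, 1.065], [0.0, 0.0, 0.0, 1.0]]
```

View pics/scene0.png

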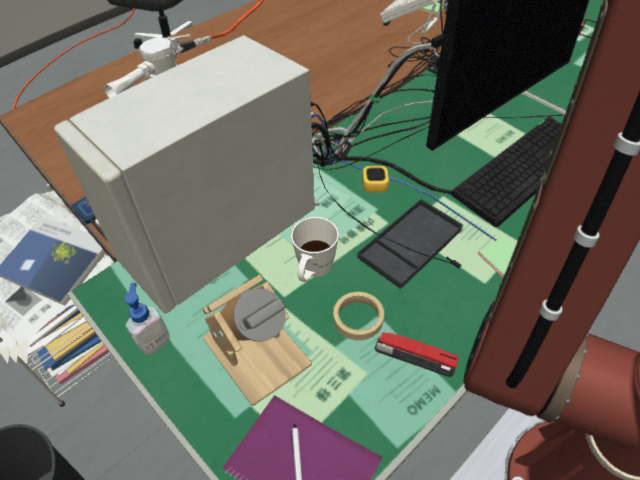

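View pics/top0.png

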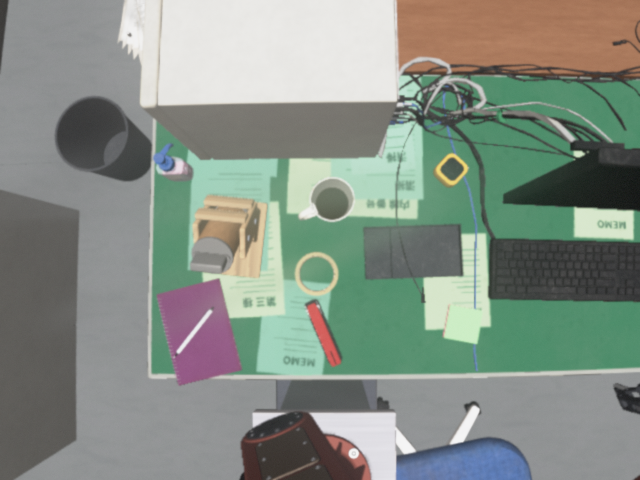

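Scene view: the stand with the grey plug is at about (258,330), plug flange about (258,315), mug (316,250), tape (358,315) and black tray (410,243). In the top view, the plug is at about (212,255), the tray at (413,251), the mug at (332,200), the tape at (317,273), and the PC case stands behind the stand.

```bash
cat > h.py <<'E'
import cv2,numpy as np
from plant import *
def cloud(d,c):
    K,D,E=np.array(c["K"]),np.array(c["D"]),np.array(c["extrinsics"])
    v,u=np.mgrid[0:480,0:640]
    r=cv2.undistortPoints(np.stack([u,v],-1).reshape(-1,1,2).astype(float),K,D).reshape(480,640,2)
    P=np.dstack([r*d[...,None],d])
    return P@E[:3,:3].T+E[:3,3]
E
python3 - <<'E'
from h import *
for n in("scene","top"):
    p=cv2.imread(f"pics/{n}0.png");d=np.load(f"pics/{n}0.npy");W=cloud(d,camera_params(n))
    hsv=cv2.cvtColor(p,cv2.COLOR_BGR2HSV);H,S,V=hsv[...,0],hsv[...,1],hsv[...,2]
    x,y,z=W[...,0],W[...,1],W[...,2]
    ok=(d>0)
    box=np.zeros(d.shape,bool)
    if n=="scene": box[270:410,195:320]=1
    else: box[185:285,180:275]=1
    wood=ok&box&(H>8)&(H<25)&(S>60)&(V>110)&(z>.007)&(z<.018)
    q=W[wood][:,:2].astype(np.float32)*1000
    print(n,"base",len(q),cv2.minAreaRect(q), np.median(z[wood]))
    print(np.round(cv2.boxPoints(cv2.minAreaRect(q))).tolist())
    g=ok&box&(S<45)&(z>.12)
    P=W[g];print("grey",len(P),P.min(0),P.max(0),P.mean(0))
    np.save(f"pics/grey_{n}.npy",P)
    # tray
    bt=np.zeros(d.shape,bool)
    if n=="scene": bt[195:295,350:470]=1
    else: bt[215:285,355:470]=1
    t=(bt&(V<80)).astype(np.uint8)
    t=cv2.morphologyEx(t,cv2.MORPH_OPEN,np.ones((7,7)))
    c=max(cv2.findContours(t,0,2)[0],key=cv2.contourArea)
    m=cv2.drawContours(np.zeros_like(t),[c],-1,1,-1)>0
    m&=ok
    q=W[m];print("tray",cv2.minAreaRect((q[:,:2]*1000).astype(np.float32)),np.percentile(q[:,2],[2,50,98]))
    q=q[q[:,2]>.015];print("rim",cv2.minAreaRect((q[:,:2]*1000).astype(np.float32)))
for n,(u,v) in dict(scene=(316,232),top=(332,200)).items():
    d=np.load(f"pics/{n}0.npy");W=cloud(d,camera_params(n));b=W[v-60:v+60,u-60:u+60].reshape(-1,3)
    q=b[(b[:,2]>.06)&(b[:,2]<.1)];print("mug",q.mean(0),q.min(0),q.max(0))
E
```

```text
scene base 3752 ((539.8800659179688, 200.1412811279297), (128.66615295410156, 169.81893920898438), 84.01222229003906) 0.011310289963608833
[[449.0, 145.0], [618.0, 127.0], [631.0, 255.0], [462.0, 273.0]]
grey 2174 [0.45823137 0.15100744 0.12371853] [0.56517739 0.25501942 0.2293369 ] [0.48730579 0.2093803  0.19850346]
tray ((465.61138916015625, -197.5302734375), (35.950199127197266, 126.04780578613281), 1.647093415260315) [0.00304119 0.00721786 0.02417333]
rim ((460.61663818359375, -189.17276000976562), (26.41701316833496, 108.5348892211914), 0.43600839376449585)
top base 1019 ((525.6885986328125, 149.76849365234375), (73.13217163085938, 179.9186248779297), 63.9866943359375) 0.012375414706035537
[[429.0, 156.0], [590.0, 77.0], [623.0, 143.0], [461.0, 222.0]]
grey 1301 [0.4597532  0.14301047 0.12076779] [0.60837525 0.25090364 0.23079239] [0.49230437 0.1990626  0.20790242]Traceback (most recent call last):
  File "<stdin>", line 23, in <module>
ValueError: max() iterable argument is empty
```

```bash
python3 - <<'E'
import cv2
p=cv2.imread("pics/scene0.png")[180:400,190:480];cv2.imwrite("pics/crop1.png",cv2.resize(p,None,fx=2.6,fy=2.6,interpolation=2))
E
```

```text
(no output)
```

View pics/crop1.png

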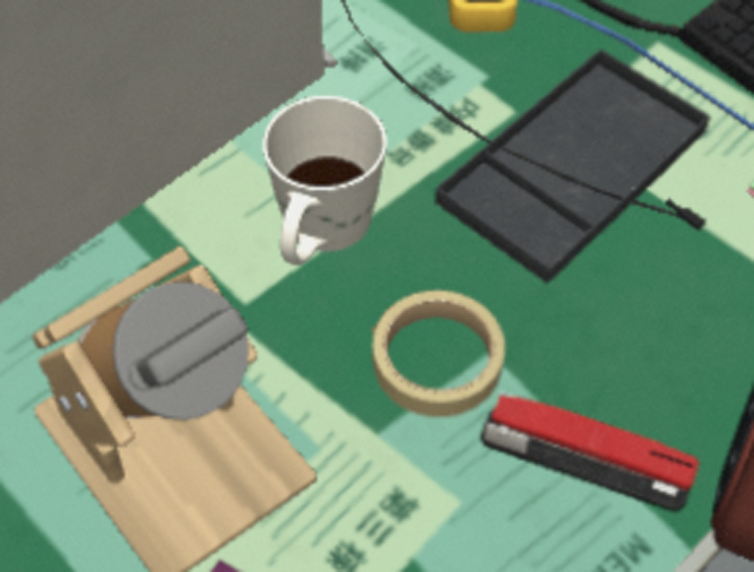

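The crop shows the grey flange at (180,350) with the bar level across it, and the stand's base square to it. The tray's divider is at about (535,190), so the small compartment is on the world +y side and the large one on the −y side (upper right). A thin cable crosses the tray.

```bash
python3 - <<'E'
from h import *
for n in("scene","top"):
    p=cv2.imread(f"pics/{n}0.png");d=np.load(f"pics/{n}0.npy");C=camera_params(n);W=cloud(d,C)
    hsv=cv2.cvtColor(p,cv2.COLOR_BGR2HSV);S,V=hsv[...,1],hsv[...,2]
    z=W[...,2]
    bt=np.zeros(d.shape,np.uint8)
    if n=="scene": bt[195:290,352:466]=1
    else: bt[215:285,355:470]=1
    t=bt*((V<95)&(S<90)).astype(np.uint8)
    t=cv2.morphologyEx(t,cv2.MORPH_OPEN,np.ones((5,5)))
    c=max(cv2.findContours(t,0,2)[0],key=cv2.contourArea)
    m=cv2.drawContours(np.zeros_like(t),[c],-1,1,-1)>0
    q=W[m&(d>0)&(z>0)&(z<.03)];r=cv2.minAreaRect((q[:,:2]*1000).astype(np.float32))
    print("tray",n,cv2.contourArea(c),r,np.round(cv2.boxPoints(r)).tolist(),np.percentile(q[:,2],[2,50,98]))
    P=np.load(f"pics/grey_{n}.npy")
    o=np.array([-.571,.060,.819]);ex=np.array([.9945,-.1045,0]);ey=np.array([.1045,.9945,0]);m0=np.array([.4952,.2047,.185])
    h=(P-m0)@o*1000; k=(abs(h-8)<5)
    A=P[k]; c0,nn=A.mean(0),np.linalg.svd(A-A.mean(0),full_matrices=False)[2][2]
    f=np.cross(ey,o);uv=np.c_[(A-m0)@ey,(A-m0)@f].astype(np.float32)*1000
    print(n,"flange h",np.median(h[k]),"n",nn,cv2.minEnclosingCircle(uv))
    k=(h>44)&(h<54);B=np.c_[(P-m0)@ey,(P-m0)@f][k].astype(np.float32)*1000
    print("bar top",k.sum(),np.median(h[k]),cv2.minAreaRect(B))
    for nm,lo,hi,(u,v) in (("mug",.06,.1,(316,245) if n=="scene" else (332,200)),("tape",.015,.03,(358,315) if n=="scene" else (317,273))):
        b=W[v-40:v+40,u-40:u+40].reshape(-1,3);q=b[(b[:,2]>lo)&(b[:,2]<hi)];print(nm,q.min(0),q.max(0))
E
```

```text
tray scene 4562.5 ((511.235595703125, -198.7001953125), (128.75254821777344, 219.38211059570312), 1.611514925956726) [[444.0, -91.0], [450.0, -310.0], [579.0, -307.0], [573.0, -87.0]] [0.00278886 0.00674666 0.02390594]
scene flange h 6.72633084414517 n [-0.57237576  0.05170869  0.81835946] ((-0.15301501750946045, -0.09858100861310959), 39.496429443359375)
bar top 482 47.168521071904436 ((1.0545768737792969, -0.5429372787475586), (59.14818572998047, 18.06009864807129), 0.011858434416353703)
mug [ 0.56624375 -0.07403254  0.06001569] [0.7214623  0.05251687 0.09804734]
tape [ 0.35798559 -0.09603258  0.01503438] [0.50641846 0.06324552 0.02995371]Traceback (most recent call last):
  File "<stdin>", line 11, in <module>
ValueError: max() iterable argument is empty
```

The plug is well located: mouth at (0.495, 0.205, 0.185) and stand yaw −6°. The flange and bar fits agree with the given sizes. The tray's large compartment is centred near (0.507, −0.229).

The rows can't tilt the tool, so it stays vertical. My plan is:
1. Push one end of the bar round with the shut fingers.
2. Grasp across the bar once it lies in the tube's vertical plane.
3. Pull along the tube axis.
4. Right the plug at the tray.

```bash
python3 -m crank '[[1,0,0,0,0.11],[1,0,0,0,0.11],[1,0,0,0,0.11],[1,0,0,0,0.11],[1,0,0,0,0.11],[1,0.01,-0.03,0,0],[1,0.01,-0.03,0,0],[1,0.01,-0.03,0,0]]'; python3 -m crank '[[1,0.006,-0.035,0,0],[1,0.006,-0.035,0,0],[1,0.006,-0.035,0,0],[1,0.006,-0.035,0,0],[1,0.006,-0.035,0,0],[1,0.006,-0.035,0,0],[1,0.006,-0.035,0,0],[1,0.006,-0.035,0,0]]'
```

```text
clock: 0.77
position: [0.3086, -0.4764, 0.2554]
eef_rot: [-0.001, 0.999, -0.053, -0.0]
contact_force: [-0.0, 0.3, -0.9]
gripper_width: 0.001
gripper_force: 0.0
clock: 1.43
position: [0.3853, -0.2022, 0.2559]
eef_rot: [-0.0, 0.999, -0.052, -0.0]
contact_force: [0.9, 0.5, 0.1]
gripper_width: 0.004
gripper_force: 0.0
```

```bash
python3 -m crank '[[1,0,-0.035,0,0],[1,0,-0.035,0,0],[1,0,-0.035,0,0],[1,0,-0.035,0,0],[1,0,-0.035,0,0],[1,0,-0.035,0,0],[1,0,-0.035,0,0],[1,0,-0.035,0,0]]'; python3 -m crank '[[1,0,-0.035,0,0],[1,0,-0.035,0,0],[1,0,-0.035,0,0],[1,0,-0.035,0,0],[1,0,-0.03,0,0],[1,0,0,0.015,0],[1,0,0,0.015,0],[1,0,0,0,0]]'; python3 - <<'E'
from h import *
s=get_state();print(s["position"],s["joints"])
p,d=snapshot("wrist");cv2.imwrite("pics/w1.png",p)
R=np.array([[.9945,.1045,0],[-.1045,.9945,0],[0,0,1]])
print("rel mouth, stand frame",R.T@(s["position"]-[.4952,.2047,.185]))
E
```

```text
clock: 2.1
position: [0.4141, 0.0762, 0.2561]
eef_rot: [0.0, 0.999, -0.052, -0.0]
contact_force: [1.1, 0.7, -0.7]
gripper_width: -0.0
gripper_force: 0.0
clock: 2.77
position: [0.4298, 0.2433, 0.2226]
eef_rot: [0.002, 0.999, -0.051, -0.003]
contact_force: [-0.1, -0.4, -1.1]
gripper_width: 0.001
gripper_force: 0.0
[0.42978265 0.24331251 0.22257122] [ 3.72974863e-01 -2.86024706e-02  1.94490696e+00 -8.80504464e-05
  1.23264125e+00  2.04638536e+00]
rel mouth, stand frame [-0.06909256  0.03156402  0.03757122]
```

View pics/w1.png

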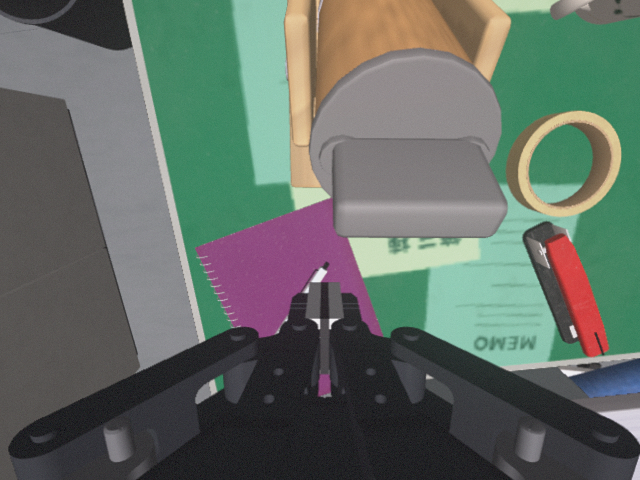

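The wrist view shows the shut fingertips at about (324,300), just outside the bar's left (+y) end at (340,215), on the robot's side of the bar. Shift in 4 mm and push forward.

```bash
python3 -m crank '[[1,0.01,0.004,0,0],[1,0.008,0,0,0],[1,0.006,0,0,0],[1,0.004,0,0,0],[1,0.004,0,0,0],[1,0.004,0,0,0],[1,0.004,0,0,0],[1,0.004,0,0,0]]'; python3 - <<'E'
from h import *
s=get_state()
R=np.array([[.9945,.1045,0],[-.1045,.9945,0],[0,0,1]])
print("rel",R.T@(s["position"]-[.4952,.2047,.185]),s["contact_force"],s["wrist_torque"])
p,d=snapshot("wrist");cv2.imwrite("pics/w2.png",p)
E
```

```text
clock: 3.48
position: [0.4566, 0.2371, 0.2272]
eef_rot: [0.0, 0.998, -0.053, -0.027]
contact_force: [-63.6, 5.0, 41.4]
gripper_width: 0.003
gripper_force: 37.1
rel [-0.04179487  0.02820969  0.04216363] [-63.63205723   4.99985824  41.39993404] [ 0.62479929  9.90995808 -0.2647845 ]
```

View pics/w2.png

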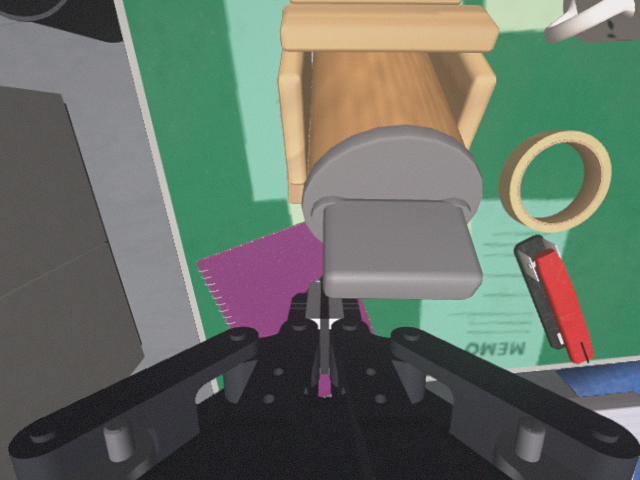

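The plug barely moved and the force is 63 N, because pushing on this side presses the flange onto the rim. I'll back off, go over the bar and push from the upper side, where the face normal runs square to the tube axis.

```bash
python3 -m crank '[[1,-0.015,0,0,0],[1,-0.025,0,0,0],[1,0,0,-0.025,0],[1,0,0,-0.025,0],[1,0.02,0.0,0,0],[1,0.03,0,0,0],[1,0.03,0,0,0],[1,0,0,0,0]]';python3 - <<'E'
from h import *
s=get_state()
R=np.array([[.9945,.1045,0],[-.1045,.9945,0],[0,0,1]])
print("rel",R.T@(s["position"]-[.4952,.2047,.185]),s["contact_force"],s["wrist_torque"])
p,d=snapshot("scene");W=cloud(d,camera_params("scene"))
hsv=cv2.cvtColor(p,cv2.COLOR_BGR2HSV)
cv2.imwrite("pics/s2.png",cv2.resize(p[200:400,180:400],None,fx=2.5,fy=2.5))
E
```

```text
clock: 4.2
position: [0.5214, 0.2294, 0.2779]
eef_rot: [-0.0, 0.999, -0.054, 0.003]
contact_force: [0.3, -0.5, 0.5]
gripper_width: 0.005
gripper_force: 0.0
rel [0.02347546 0.02727457 0.09289642] [ 0.29830738 -0.5261983   0.52339305] [-0.00884453  0.05875735  0.01013902]
```

View pics/s2.png

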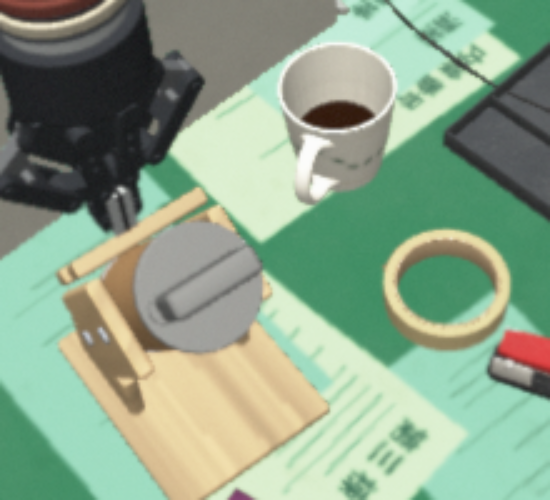

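The plug is still untwisted: the bar lies from about (165,305) to (255,260). The fingers are now above and behind it. I'll lower them and push toward the robot and down.

```bash
python3 -m crank '[[1,-0.01,0,0,0],[1,0,0,0.018,0],[1,0,0,0.016,0],[1,-0.006,0,0,0],[1,-0.006,0,0.001,0],[1,-0.005,0,0.003,0],[1,-0.005,0,0.003,0],[1,-0.004,0,0.003,0]]';python3 - <<'E'
from h import *
s=get_state()
R=np.array([[.9945,.1045,0],[-.1045,.9945,0],[0,0,1]])
print("rel",R.T@(s["position"]-[.4952,.2047,.185]),s["contact_force"],s["wrist_torque"])
E
```

```text
clock: 4.92
position: [0.4884, 0.2341, 0.2401]
eef_rot: [-0.001, 0.999, -0.051, 0.014]
contact_force: [16.0, -6.7, 14.7]
gripper_width: -0.002
gripper_force: 11.1
rel [-0.00984734  0.02849136  0.05514846] [16.04284275 -6.65647926 14.6866806 ] [-1.23563387 -2.78466798  0.11030184]
```

```bash
python3 -m crank '[[1,-0.003,0,0.002,0],[1,-0.003,0,0.002,0],[1,-0.003,0.001,0.002,0],[1,-0.003,0.002,0.002,0],[1,-0.002,0.002,0.001,0],[1,-0.002,0.003,0.001,0],[1,-0.002,0.003,0.001,0],[1,-0.001,0.003,0.001,0]]';python3 - <<'E'
from h import *
s=get_state()
R=np.array([[.9945,.1045,0],[-.1045,.9945,0],[0,0,1]])
print("rel",R.T@(s["position"]-[.4952,.2047,.185]),s["contact_force"],s["wrist_torque"])
p,d=snapshot("scene");cv2.imwrite("pics/s3.png",cv2.resize(p[200:400,180:400],None,fx=2.5,fy=2.5))
E
```

```text
clock: 5.58
position: [0.4849, 0.2316, 0.2404]
eef_rot: [-0.016, 0.998, -0.053, 0.036]
contact_force: [39.7, 20.7, 14.8]
gripper_width: 0.0
gripper_force: 19.1
rel [-0.01309762  0.02567376  0.05538258] [39.6727298  20.71615776 14.81116827] [ 3.41803442 -6.64726673 -0.08181162]
```

View pics/s3.png

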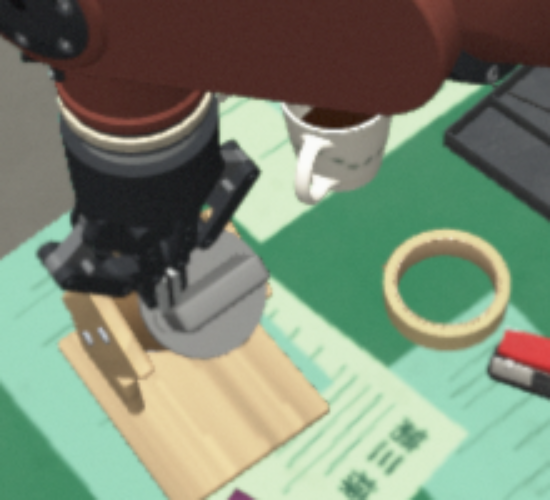

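The bar still hasn't turned, and the force is up to 40 N. A one-sided push jams the taper, so a couple is needed. I'll put the opened jaws diagonally over the bar, so that closing presses opposite sides of its two ends. First I'll retreat above it, open, yaw 50° and re-measure the bar.

```bash
python3 -m crank '[[1,0.02,0,0,0],[1,0,0,-0.025,0],[1,0,0,-0.025,0],[1,-0.01,0.013,0,0],[-1,-0.01,0.013,0,0],[-1,0,0,0,-0.12],[-1,0,0,0,-0.12],[-1,0,0,0,-0.12]]'; python3 -m crank '[[-1,0,0,0,-0.12],[-1,0,0,0,-0.12],[-1,0,0,0,-0.12],[-1,0,0,0,-0.12],[-1,0,0,0,-0.04],[-1,0,0,0,0],[-1,0,0,0,0],[-1,0,0,0,0]]'; cat >> h.py <<'E'
M=np.array([.4952,.2047,.185]);R=np.array([[.9945,.1045,0],[-.1045,.9945,0],[0,0,1]])
def st():
    s=get_state();q=s["eef_rot"];a=np.degrees(2*np.arctan2(q[2],q[1]))
    print("rel mm",np.round(R.T@(s["position"]-M)*1000,1),"F",np.round(s["contact_force"],1),"T",np.round(s["wrist_torque"],2),"toolx deg",round(a,1),"j6",round(s["joints"][5],2),"w",round(float(s["gripper_width"]),3))
def bar(n="wrist",save=None):
    c=camera_params(n);p,d=snapshot(n);W=cloud(d,c)
    if save:cv2.imwrite(save,p)
    hsv=cv2.cvtColor(p,cv2.COLOR_BGR2HSV)
    L=(W-M)@R; o=np.array([-.574,0,.819]);f=np.array([.819,0,.574])
    h=L@o*1000;a=L@f*1000;y=L[...,1]*1000
    k=(d>0)&(hsv[...,1]<50)&(hsv[...,2]>70)&(abs(h-48)<5)&(np.hypot(a,y)<42)
    print("bar top",k.sum(),cv2.minAreaRect(np.c_[y[k],a[k]].astype(np.float32)))
    k=(d>0)&(hsv[...,1]<50)&(hsv[...,2]>70)&(abs(h-8)<4)&(np.hypot(a,y)<50)
    print("flange",k.sum(),np.median(h[k]),cv2.minEnclosingCircle(np.c_[y[k],a[k]].astype(np.float32)))
E
python3 - <<'E'
from h import *
st();bar(save="pics/w4.png");bar("scene")
E
```

```text
clock: 6.3
position: [0.456, 0.197, 0.2719]
eef_rot: [-0.0, 0.991, 0.131, 0.001]
contact_force: [0.4, 0.2, -1.0]
gripper_width: 0.568
gripper_force: 0.0
clock: 6.97
position: [0.4564, 0.197, 0.2711]
eef_rot: [-0.0, 0.926, 0.378, 0.001]
contact_force: [0.5, 0.4, 0.5]
gripper_width: 0.999
gripper_force: 0.0
rel mm [-37.7 -11.7  86.1] F [0.5 0.4 0.5] T [0.02 0.02 0.01] toolx deg 44.4 j6 1.06 w 0.999
bar top 3125 ((-1.4519386291503906, -3.512759208679199), (58.885292053222656, 18.782852172851562), 0.5153182148933411)
flange 6597 8.299953847655921 ((-1.858449935913086, -1.3835079669952393), 39.71931457519531)
bar top 158 ((0.4286060333251953, -4.362399101257324), (18.012624740600586, 59.534812927246094), 89.28843688964844)
flange 842 8.038659877253583 ((-0.24842216074466705, -2.039945125579834), 39.575443267822266)
```

The bar is still at 0.5° in the plane across the tube and the plug is seated. Now I'll centre the diagonal jaws, lower and close.

```bash
python3 -m crank '[[-1,0.0175,0.002,0,0],[-1,0,0,0.02,0],[-1,0,0,0.021,0],[-1,0,0,0,0],[-0.4,0,0,0,0],[0,0,0,0,0],[0.3,0,0,0,0],[0.5,0,0,0,0]]'; python3 - <<'E'
from h import *
st()
E
```

```text
clock: 7.73
position: [0.4722, 0.2086, 0.2333]
eef_rot: [-0.0, 0.925, 0.379, 0.003]
contact_force: [-3.8, 2.9, 15.6]
gripper_width: 0.457
gripper_force: 25.8
rel mm [-23.3   1.5  48.3] F [-3.8  2.9 15.6] T [0.24 0.43 0.73] toolx deg 44.6 j6 1.07 w 0.457
```

```bash
python3 -m crank '[[0.6,0,0,0,0],[0.8,0,0,0,0],[1,0,0,0,0],[1,0,0,0,0],[1,0,0,0,0],[1,0,0,0,0],[1,0,0,0,0],[1,0,0,0,0]]'; python3 - <<'E'
from h import *
st();bar(save="pics/w5.png");bar("scene")
E
```

```text
clock: 8.4
position: [0.4748, 0.2089, 0.2384]
eef_rot: [0.001, 0.925, 0.379, 0.007]
contact_force: [-6.0, -1.3, 21.9]
gripper_width: 0.26
gripper_force: 56.3
rel mm [-20.7   2.1  53.4] F [-6.  -1.3 21.9] T [-0.38  0.41  0.52] toolx deg 44.6 j6 1.07 w 0.26
bar top 3955 ((1.572709083557129, 2.547626495361328), (60.879974365234375, 46.301727294921875), 65.46226501464844)
flange 8190 5.999287475206481 ((-1.1647084951400757, 0.9576672315597534), 39.961936950683594)
bar top 238 ((2.9323043823242188, -4.93440055847168), (56.873374938964844, 27.312776565551758), 31.357563018798828)
flange 916 6.707999099179746 ((-0.1624654233455658, 0.7233638763427734), 39.626556396484375)
```

The bar has turned about 30–35° and is gripped at 22 mm. Now I'll turn the tool with the bar held.

```bash
python3 -m crank '[[1,0,0,-0.002,0.06],[1,0,0,-0.001,0.06],[1,0,0,0,0.06],[1,0,0,0,0.06],[1,0,0,0,0.06],[1,0,0,0,0.06],[1,0,0,0,0.06],[1,0,0,0,0]]'; python3 - <<'E'
from h import *
st();bar(save="pics/w6.png");bar("scene","pics/s6.png")
a=cv2.imread("pics/w6.png");b=cv2.resize(cv2.imread("pics/s6.png")[220:380,180:340],(480,480))
cv2.imwrite("pics/v6.png",cv2.resize(np.hstack([a,b]),(800,343)))
E
```

```text
clock: 9.17
position: [0.4727, 0.2077, 0.2413]
eef_rot: [0.001, 0.984, 0.178, 0.003]
contact_force: [-11.6, -3.9, 27.7]
gripper_width: 0.228
gripper_force: 56.6
rel mm [-22.7   0.7  56.3] F [-11.6  -3.9  27.7] T [-1.01  1.51  0.64] toolx deg 20.5 j6 1.49 w 0.228
bar top 3411 ((1.0554313659667969, 1.5799121856689453), (56.936614990234375, 43.39586639404297), 84.27791595458984)
flange 8690 6.0031337826089075 ((-2.0857973098754883, 0.9649962186813354), 40.209590911865234)
bar top 274 ((-6.004972457885742, -9.588584899902344), (36.78129577636719, 47.41134262084961), 64.28096008300781)
flange 720 6.636009450977955 ((0.1817244440317154, -0.22758165001869202), 39.376976013183594)
```

View pics/v6.png

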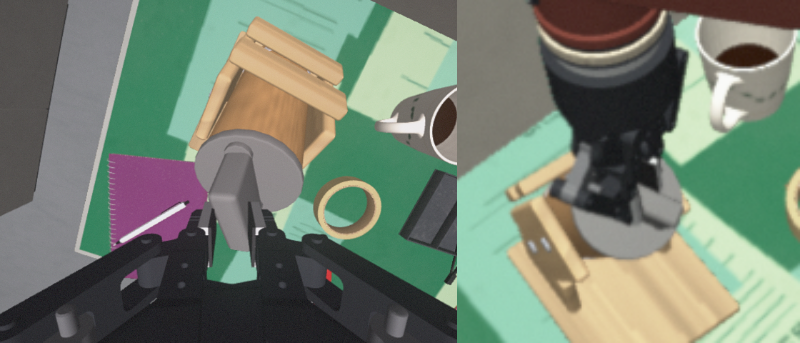

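The bar is held squarely between the pads and has turned to about 65°, and the tube is still in place. I'll continue the remaining 26° so that the jaws close along the stand's y.

```bash
python3 -m crank '[[1,0,0,-0.001,0.065],[1,0,0,-0.001,0.065],[1,0,0,-0.001,0.065],[1,0,0,0,0.065],[1,0,0,0,0.065],[1,0,0,0,0.065],[1,0,0,0,0.065],[1,0,0,0,0]]'; python3 - <<'E'
from h import *
st()
E
```

```text
clock: 9.93
position: [0.4719, 0.2069, 0.2401]
eef_rot: [0.001, 0.999, -0.049, 0.002]
contact_force: [-4.7, -3.2, 12.8]
gripper_width: 0.197
gripper_force: 58.4
rel mm [-23.4  -0.2  55.1] F [-4.7 -3.2 12.8] T [-0.92  0.5   0.41] toolx deg -5.6 j6 1.95 w 0.197
```

The bar lies in the tube's vertical plane with the jaws flush on it, but the grip is shallow. I'll regrip 17 mm deeper on the axis.

```bash
python3 -m crank '[[0,0,0,0,0],[0,0,0,0,0],[0,0,0,0.009,0],[0,0,0,0.008,0],[0,0,0,0,0],[1,0,0,0,0],[1,0,0,0,0],[1,0,0,0,0]]'; python3 - <<'E'
from h import *
st();bar()
E
```

```text
clock: 10.6
position: [0.4702, 0.2066, 0.2178]
eef_rot: [0.001, 0.999, -0.049, -0.001]
contact_force: [-0.5, -4.0, -1.5]
gripper_width: 0.205
gripper_force: 58.2
rel mm [-25.1  -0.7  32.8] F [-0.5 -4.  -1.5] T [-0.73  0.12 -0.03] toolx deg -5.7 j6 1.95 w 0.205
bar top 4252 ((0.12052583694458008, 4.53350830078125), (45.75135040283203, 59.790855407714844), 28.90632438659668)
flange 12324 6.589955013944796 ((-1.2257626056671143, 0.5969563722610474), 40.49215316772461)
```

```bash
python3 -m crank '[[1,-0.0029,0,-0.0041,0],[1,-0.0046,0,-0.0066,0],[1,-0.0057,0,-0.0082,0],[1,-0.0057,0,-0.0082,0],[1,-0.0057,0,-0.0082,0],[1,-0.0057,0,-0.0082,0],[1,-0.0057,0,-0.0082,0],[1,-0.0057,0,-0.0082,0]]'; python3 - <<'E'
from h import *
st()
E
```

```text
clock: 11.32
position: [0.4284, 0.212, 0.2795]
eef_rot: [-0.0, 0.999, -0.049, 0.0]
contact_force: [-1.0, -0.1, -2.1]
gripper_width: 0.198
gripper_force: 58.8
rel mm [-67.2   0.3  94.5] F [-1.  -0.1 -2.1] T [0.02 0.06 0.02] toolx deg -5.7 j6 1.98 w 0.198
```

The plug is clear, about 75 mm out. Now carry it toward the tray.

```bash
python3 -m crank '[[1,0,0,-0.015,0],[1,0,0.01,-0.015,0],[1,0.0077,0.03,0,0],[1,0.0077,0.03,0,0],[1,0.0077,0.03,0,0],[1,0.0077,0.03,0,0],[1,0.0077,0.03,0,0],[1,0.0077,0.03,0,0]]'; python3 -m crank '[[1,0.0077,0.03,0,0],[1,0.0077,0.03,0,0],[1,0.0077,0.03,0,0],[1,0.0077,0.03,0,0],[1,0.0077,0.03,0,0],[1,0.0077,0.03,0,0],[1,0.0077,0.03,0,0],[1,0.0077,0.03,0,0]]'; python3 - <<'E'
from h import *
s=get_state();print(s["position"])
c=camera_params("wrist");p,d=snapshot("wrist");cv2.imwrite("pics/w7.png",p);W=cloud(d,c)
q=s["eef_rot"];from scipy.spatial.transform import Rotation as Ro
T=(W-s["position"])@Ro.from_quat([q[1],q[2],q[3],q[0]]).as_matrix()*1000 # tool frame mm
np.save("pics/T7.npy",T)
hsv=cv2.cvtColor(p,cv2.COLOR_BGR2HSV)
k=(d>0)&(hsv[...,1]<50)&(hsv[...,2]>70)&(abs(T[...,1])<45)&(abs(T[...,0])<80)&(T[...,2]>-10)&(T[...,2]<70)
for lo in(-45,-40,-35,-30,-25,-20,20,25,30,35):
  m=k&(T[...,1]>lo)&(T[...,1]<lo+5)
  if m.sum()>30:print(lo,m.sum(),np.polyfit(T[...,0][m],T[...,2][m],1),np.percentile(T[...,0][m],[2,98]),np.percentile(T[...,2][m],[2,98]))
E
```

```text
clock: 11.98
position: [0.4559, 0.0169, 0.309]
eef_rot: [-0.0, 0.999, -0.049, 0.0]
contact_force: [0.6, -0.3, -1.5]
gripper_width: 0.202
gripper_force: 58.8
clock: 12.65
position: [0.4936, -0.2281, 0.3089]
eef_rot: [0.0, 0.999, -0.05, 0.0]
contact_force: [0.2, 0.3, -1.4]
gripper_width: 0.203
gripper_force: 58.8
[ 0.49357676 -0.22811073  0.30886698]
-40 234 [-0.65581083 42.06392125] [11.74522639 35.31571067] [19.58316061 34.9746039 ]
-35 707 [-0.65956498 41.98833008] [ 5.84035696 42.55660802] [14.90680856 38.80299131]
-30 971 [-0.66477876 42.0448738 ] [ 1.8846859  47.86062529] [11.51950278 41.63828729]
-25 1163 [-0.61849647 40.81353457] [-1.25751785 51.25669641] [ 9.36853111 44.44763515]
-20 1355 [-0.31173038 32.2512122 ] [ 2.13452845 56.4878642 ] [ 7.15570075 49.99244879]
20 1265 [-0.47632882 36.88418004] [-1.62316284 53.32052178] [ 7.8899605  49.98427477]
25 1057 [-0.66695067 41.57754105] [ 0.08072646 48.74767938] [10.29092669 42.67976145]
30 812 [-0.65775748 41.27820569] [ 4.61088286 44.01518011] [13.05380818 39.06950954]
35 422 [-0.65997735 41.35769372] [ 8.59718001 38.59683863] [17.29344176 36.26862725]
```

View pics/w7.png

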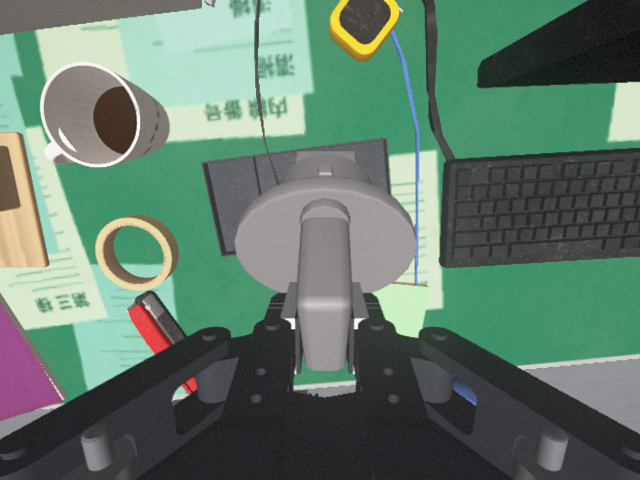

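The plug is held but tilted: the flange slope in the tool frame is −0.66, which is 33°. The grip leans to tool −x and the foot points to tool +x. The bar is at (325,290), the flange spans (236–415, 235), and the tray is below at about (205–390, 140–255). Pressing it on the floor would tip it further. Instead I'll swivel it between the pads by pushing its taper against the robot-side lower edge of the tube's rim, which is fixed, while rising.

```bash
python3 -m crank '[[1,-0.01,-0.027,0,0],[1,-0.01,-0.027,0,0],[1,-0.01,-0.027,0,0],[1,-0.01,-0.027,0,0],[1,-0.01,-0.027,0,0],[1,-0.01,-0.027,0,0],[1,-0.01,-0.027,0,0],[1,-0.01,-0.027,0,0]]'; python3 -m crank '[[1,-0.01,-0.027,0,0],[1,-0.01,-0.027,0,0],[1,-0.01,-0.027,0,0],[1,-0.01,-0.027,0,0],[1,-0.01,-0.027,0,0],[1,-0.01,-0.027,0,0],[1,-0.01,-0.027,0,0],[1,-0.01,-0.027,0,0]]'
cat >> h.py <<'E'
from scipy.spatial.transform import Rotation as Ro
def tilt():
    s=get_state();c=camera_params("wrist");p,d=snapshot("wrist");q=s["eef_rot"]
    T=(cloud(d,c)-s["position"])@Ro.from_quat([q[1],q[2],q[3],q[0]]).as_matrix()*1000
    hsv=cv2.cvtColor(p,cv2.COLOR_BGR2HSV)
    for sg in(-1,1):
        y=sg*T[...,1]
        m=(d>0)&(hsv[...,1]<50)&(hsv[...,2]>70)&(y>27)&(y<38)&(T[...,0]>-45)&(T[...,0]<70)&(T[...,2]>0)&(T[...,2]<70)
        a=T[m]
        if len(a)>50:
            f=np.polyfit(a[:,0],a[:,2],1);print("side",sg,len(a),"tilt deg",np.degrees(np.arctan(-f[0])),"x",np.percentile(a[:,0],[2,98]),"z",np.percentile(a[:,2],[2,98]))
E
python3 -c "
from h import *
st();tilt()"
```

```text
clock: 13.37
position: [0.4346, -0.0024, 0.3088]
eef_rot: [-0.0, 0.999, -0.05, 0.0]
contact_force: [0.4, 0.8, -1.1]
gripper_width: 0.202
gripper_force: 59.0
clock: 14.03
position: [0.3762, 0.2204, 0.3089]
eef_rot: [-0.0, 0.999, -0.049, 0.0]
contact_force: [1.4, 0.2, -1.7]
gripper_width: 0.198
gripper_force: 59.0
rel mm [-120.     3.1  123.9] F [ 1.4  0.2 -1.7] T [ 0.04  0.03 -0.02] toolx deg -5.7 j6 2.04 w 0.198
side -1 1487 tilt deg 33.693585320577505 x [ 4.25475391 44.9673108 ] z [12.84819346 39.81912059]
side 1 1728 tilt deg 33.7874617675259 x [ 3.15618302 46.41873629] z [11.72620736 40.06574298]
```

```bash
python3 -m crank '[[1,0,0.003,0.025,0],[1,0,0,0.025,0],[1,0,0,0.025,0],[1,0,0,0.027,0],[1,0.008,0,0,0],[1,0.008,0,0,0],[1,0.006,0,0,0],[1,0.004,0,-0.001,0]]'; python3 -c "
from h import *
st();tilt()"
```

```text
clock: 14.75
position: [0.4035, 0.2137, 0.2089]
eef_rot: [-0.001, 0.999, -0.05, -0.001]
contact_force: [-7.3, 1.7, -2.6]
gripper_width: 0.201
gripper_force: 59.2
rel mm [-92.1  -0.7  23.9] F [-7.3  1.7 -2.6] T [0.37 1.45 0.01] toolx deg -5.7 j6 2.0 w 0.201
side -1 1507 tilt deg 33.20927450209956 x [ 3.66671589 44.80604065] z [13.21663787 39.97828916]
side 1 1729 tilt deg 33.03309621310947 x [ 2.87444303 46.11467284] z [12.43130001 40.33627739]
```

Contact is where predicted. Push on while rising.

```bash
python3 -m crank '[[1,0.003,0,-0.003,0],[1,0.003,0,-0.003,0],[1,0.003,0,-0.003,0],[1,0.003,0,-0.003,0],[1,0.003,0,-0.003,0],[1,0.003,0,-0.0025,0],[1,0.003,0,-0.0025,0],[1,0.003,0,-0.002,0]]'; python3 -c "
from h import *
st();tilt()"
```

```text
clock: 15.47
position: [0.424, 0.211, 0.2286]
eef_rot: [0.0, 0.999, -0.05, -0.004]
contact_force: [-6.2, 0.9, -4.6]
gripper_width: 0.198
gripper_force: 58.6
rel mm [-71.4  -1.2  43.6] F [-6.2  0.9 -4.6] T [0.3  1.57 0.07] toolx deg -5.7 j6 1.98 w 0.198
side -1 1687 tilt deg 14.28055320790689 x [-9.2847278  35.54289414] z [27.05466959 38.88800106]
side 1 1804 tilt deg 13.51824599699061 x [-8.87704672 36.81153486] z [27.1311223  38.91866984]
```

Down to 14°. Continue.

```bash
python3 -m crank '[[1,0.002,0,-0.001,0],[1,0.002,0,-0.001,0],[1,0.002,0,-0.001,0],[1,0.002,0,-0.001,0],[1,0.002,0,0,0],[1,0.002,0,0,0],[1,0.002,0,0,0],[1,0,0,0,0]]'; python3 -c "
from h import *
st();tilt()"
```

```text
clock: 16.18
position: [0.4384, 0.2098, 0.2337]
eef_rot: [0.0, 0.999, -0.05, -0.004]
contact_force: [-8.0, 0.7, 0.9]
gripper_width: 0.205
gripper_force: 58.7
rel mm [-57.1  -0.9  48.7] F [-8.   0.7  0.9] T [ 0.16  1.7  -0.06] toolx deg -5.7 j6 1.97 w 0.205
side -1 1598 tilt deg 3.459784581757893 x [-13.48348438  28.15292501] z [32.89493502 36.56005987]
side 1 1696 tilt deg 3.2614025760928316 x [-13.13743363  29.45528561] z [32.67790635 36.53701611]
```

```bash
python3 -m crank '[[1,0.002,0,0,0],[1,0.002,0,0,0],[1,0,0,0,0],[1,-0.015,0,0,0],[1,-0.025,0,0,0],[1,-0.01,0,-0.03,0],[1,0,0,-0.03,0],[1,0,0,0,0]]'; python3 -c "
from h import *
st();tilt()
s=get_state();d=np.array([.507,-.232])-s['position'][:2];print(s['position'],d@[.995,-.0993],d@[-.0993,-.995])"
```

```text
clock: 16.9
position: [0.399, 0.2155, 0.3018]
eef_rot: [-0.003, 0.999, -0.049, 0.008]
contact_force: [1.4, 0.9, -0.0]
gripper_width: 0.201
gripper_force: 59.0
rel mm [-96.8   0.7 116.8] F [ 1.4  0.9 -0. ] T [ 0.04 -0.04  0.05] toolx deg -5.6 j6 2.01 w 0.201
side -1 1554 tilt deg 0.5635055106343013 x [-13.57322744  26.01222722] z [33.62739121 36.18741956]
side 1 1605 tilt deg 0.6458677980554534 x [-13.53032925  26.94613646] z [33.4745474  36.07845237]
[0.3985632  0.21518003 0.29952621] 0.15229958885105743 0.43417635821088146
```

The plug is upright to within 1°. Carry it to the far part of the large compartment, clear of the cable.

```bash
python3 -m crank '[[1,0.0094,0.0288,0,0],[1,0.0094,0.0288,0,0],[1,0.0094,0.0288,0,0],[1,0.0094,0.0288,0,0],[1,0.0094,0.0288,0,0],[1,0.0094,0.0288,0,0],[1,0.0094,0.0288,0,0],[1,0.0094,0.0288,0,0]]'; python3 -m crank '[[1,0.0094,0.0288,0,0],[1,0.0094,0.0288,0,0],[1,0.0094,0.0288,0,0],[1,0.0094,0.0288,0,0],[1,0.0094,0.0288,0,0],[1,0.0094,0.0288,0,0],[1,0.0094,0.0288,0,0],[1,0.0094,0.0288,0,0]]'; python3 -m crank '[[1,0,0,0,0],[1,0,0,0.03,0],[1,0,0,0.03,0],[1,0,0,0.03,0],[1,0,0,0.03,0],[1,0,0,0.03,0],[1,0,0,0.02,0],[1,0,0,0,0]]'; python3 -c "
from h import *
st();tilt();print(get_state()['position'])
p,d=snapshot('scene');cv2.imwrite('pics/s8.png',p)
p,d=snapshot('top');cv2.imwrite('pics/t8.png',p)
a=cv2.imread('pics/s8.png')[150:330,330:530];b=p[170:350,330:530]
cv2.imwrite('pics/v8.png',cv2.resize(np.hstack([a,b]),(800,360)))"
```

```text
clock: 17.62
position: [0.4476, -0.0247, 0.2936]
eef_rot: [0.0, 0.999, -0.05, 0.001]
contact_force: [0.8, -0.4, -1.6]
gripper_width: 0.2
gripper_force: 59.2
clock: 18.28
position: [0.4994, -0.2618, 0.2932]
eef_rot: [0.001, 0.999, -0.05, 0.0]
contact_force: [0.1, -0.4, -0.3]
gripper_width: 0.2
gripper_force: 59.2
clock: 18.95
position: [0.4953, -0.2569, 0.1175]
eef_rot: [-0.003, 0.999, -0.05, -0.005]
contact_force: [0.0, 1.2, -1.4]
gripper_width: 0.198
gripper_force: 59.3
rel mm [  48.4 -459.1  -67.5] F [ 0.   1.2 -1.4] T [0.04 0.07 0.  ] toolx deg -5.7 j6 1.07 w 0.198
side -1 1553 tilt deg 0.48478516753187884 x [-13.72642029  26.13126933] z [33.65730354 36.32766558]
side 1 1641 tilt deg 0.5314035939946632 x [-13.7810262   27.18173514] z [33.56956786 36.17030657]
[ 0.49691235 -0.25798598  0.120227  ]
```

View pics/v8.png

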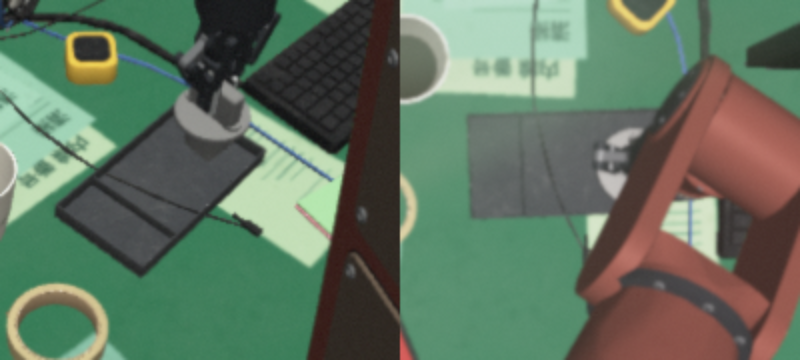

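The left half (scene) shows the plug upright over the tray's far end at (212,115). The right half (top) agrees: it's at (620,160), inside the large compartment and away from the cable. Lower the last ~25 mm.

```bash
python3 -m crank '[[1,0,0,0.006,0],[1,0,0,0.006,0],[1,0,0,0.004,0],[1,0,0,0.003,0],[1,0,0,0.002,0],[1,0,0,0.002,0],[1,0,0,0.001,0],[1,0,0,0,0]]'; python3 -c "
from h import *
st()"
```

```text
clock: 19.77
position: [0.4988, -0.2593, 0.0989]
eef_rot: [-0.0, 0.999, -0.05, -0.0]
contact_force: [1.3, -0.6, -2.2]
gripper_width: 0.203
gripper_force: 59.3
rel mm [  52.  -461.   -86.1] F [ 1.3 -0.6 -2.2] T [-0.01  0.01 -0.04] toolx deg -5.7 j6 1.07 w 0.203
```

```bash
python3 -m crank '[[1,0,0,0.002,0],[1,0,0,0.001,0],[1,0,0,0.001,0],[1,0,0,0.001,0],[1,0,0,0.001,0],[1,0,0,0,0],[1,0,0,0,0],[1,0,0,0,0]]'; python3 -c "
from h import *
st()"
```

```text
clock: 20.43
position: [0.4991, -0.2594, 0.0938]
eef_rot: [0.0, 0.999, -0.05, 0.0]
contact_force: [-1.3, 1.1, 3.3]
gripper_width: 0.203
gripper_force: 60.1
rel mm [  52.4 -461.2  -91.2] F [-1.3  1.1  3.3] T [0.19 0.37 0.03] toolx deg -5.7 j6 1.07 w 0.203
```

Contact comes at the expected height, with +3 N and z = 0.094. I'll press 1 mm more, open partway, check, then lift off.

```bash
python3 -m crank '[[1,0,0,0.001,0],[1,0,0,0,0],[0.3,0,0,0,0],[0.1,0,0,0,0],[-0.2,0,0,0,0],[-0.5,0,0,0,0],[-0.5,0,0,0,0],[-0.5,0,0,0,0]]'; python3 -c "
from h import *
st();tilt()"
```

```text
clock: 21.1
position: [0.4988, -0.2593, 0.0919]
eef_rot: [-0.0, 0.999, -0.05, -0.0]
contact_force: [-0.5, -0.0, -0.1]
gripper_width: 0.751
gripper_force: 0.0
rel mm [  52.1 -461.1  -93.1] F [-0.5 -0.  -0.1] T [-0.    0.01  0.05] toolx deg -5.7 j6 1.07 w 0.751
side -1 1950 tilt deg -9.662149785103177 x [-20.56449843  62.19912138] z [ 2.8392943  68.94315792]
side 1 2140 tilt deg 1.8114872910720978 x [-21.82356892  28.22054706] z [ 2.97788462 34.63698435]
```

```bash
python3 -m crank '[[-0.5,0,0,-0.01,0],[-0.5,0,0,-0.02,0],[-0.5,0,0,-0.03,0],[-0.5,0,0,-0.03,0],[-0.5,0,0,-0.03,0],[-0.5,-0.03,0,-0.02,0],[-0.5,-0.03,0,0,0],[-0.5,0,0,0,0]]'; python3 -c "
from h import *
st()
p,d=snapshot('wrist');W=cloud(d,camera_params('wrist'));hsv=cv2.cvtColor(p,cv2.COLOR_BGR2HSV)
g=(d>0)&(hsv[...,1]<50)&(abs(W[...,0]-.505)<.06)&(abs(W[...,1]+.259)<.06)
for lo,hi in((.052,.068),(.092,.112)):
  q=W[g&(W[...,2]>lo)&(W[...,2]<hi)];c,n=q.mean(0),np.linalg.svd(q-q.mean(0),full_matrices=False)[2][2]
  print(len(q),np.median(q[:,2]),n,cv2.minAreaRect((q[:,:2]*1000).astype(np.float32)))
p2,_=snapshot('scene');cv2.imwrite('pics/v9.png',cv2.resize(np.hstack([p,p2]),(800,300)))"
```

```text
clock: 21.82
position: [0.4361, -0.2528, 0.2339]
eef_rot: [0.0, 0.999, -0.05, -0.001]
contact_force: [-0.4, -0.2, -0.7]
gripper_width: 0.747
gripper_force: 0.0
rel mm [ -11.  -461.2   48.9] F [-0.4 -0.2 -0.7] T [ 0.04  0.01 -0.02] toolx deg -5.7 j6 1.01 w 0.747
5264 0.05799411956372488 [ 8.51308119e-04  2.85438174e-04 -9.99999597e-01] ((502.2811279296875, -260.3330993652344), (79.1912612915039, 78.28988647460938), 85.0809097290039)
2084 0.09866848369356879 [-0.00421329 -0.0109608   0.99993105] ((502.4638671875, -260.6018981933594), (17.801366806030273, 58.740272521972656), 84.3804931640625)
```

View pics/v9.png

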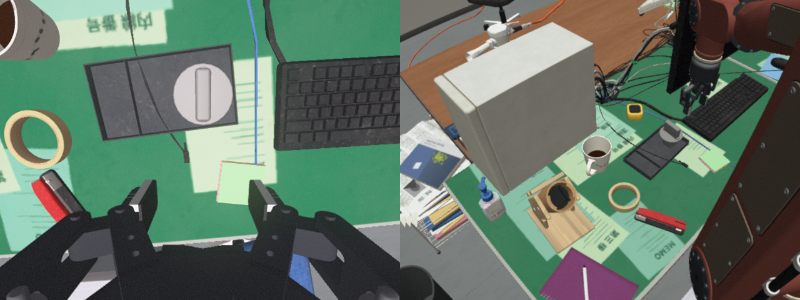

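The plug stands upright in the large compartment at (205,93) in the wrist half: flange top at z = 0.058, bar top at 0.099, axis vertical. The mug and tape look unmoved, and the gripper touches nothing.

```bash
python3 -c "
from plant import *
print(hand_in())"
```

```text
the job is handed in; nothing more can be done
None
```

The plug was twisted free, pulled out along the tube and left standing upright, grip up, in the tray's large compartment; the job was handed in at about 22 s of the 45 s and no verdict came back.

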